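# Lock a polishing lap into the bayonet spindle

## Task

On the gem-polishing bench, take the copper lap out of the wooden rack by its black grip, push its lugged stem gently down into the spindle's bayonet socket against the spring, give it a clockwise quarter turn to the stop, and let it spring up into its locked position. Leave it locked there and let go; leave the grey lap and everything else on the bench as it is.

Things in the scene. Friction and masses are not known exactly. Their poses are not given: they have to be found in the camera images.
- copper_lap_center (a point): Centre (half-way up) of the loose copper-coloured polishing lap, about 0.35 kg, 84 mm tall, upright in one of the rack's two wells; z up along its stem. From this point: copper disc, diameter 90, from -2 to +10 mm; steel stem, diameter 21, from -2 mm down to its foot at -42 mm, the lowest 10 mm tapering to diameter 12. A half turn about z makes no difference.
- copper_lap_grip (a point): Centre of the copper lap's black grip bar on top of the disc, 26 mm above the lap's centre: flat-sided, 46 mm long along x, 24 mm wide along y (grasp across it), 32 mm high (its foot is the disc's top, 16 mm below this point); white line on top along x.
- copper_lap_lugs (a point): Centre of the copper lap's two bayonet lugs, on the stem's axis, 25 mm below the lap's centre. The lugs stick out along +x and -x, in line with the grip bar: 38 mm tip to tip, 9 mm wide, 6 mm thick (3 mm either side of this point).
- grey_lap_center (a point): The same point of the other lap, identical but with a grey disc, in the other well of the rack (which well holds which lap varies). To be left there.
- rack: Light wooden rack, fixed, 70 mm (its x) by 190 mm (its y) and 46 mm high, origin under its centre, with two square wells 46 mm wide centred 63 mm to either side along its y. Each lap hangs by its disc on the rack's top, its foot 6 mm above the bench; lift it by 45 mm or more to clear the rack.
- socket (a point): Centre of the socket's mouth, level with its flat steel lip, 80 mm above the bench; z up. Lip 9 mm thick; bore 23.6 mm wide with two opposite slots 13 mm wide reaching 20.5 mm from the axis, a yellow mark outside each. The braked spindle stopped anywhere: the slot line lies within 0.8 rad either way of this frame's y axis; see or feel for it. Lugs resting on the lip: lap centre 28 mm above here.
- socket_spring (a point): Centre of the sprung plate in the bore, 19 mm below the lip. With the lugs in the slots the stem's foot meets it at lap centre 23 mm above the lip; it pushes back with 5 N, plus 1 N per mm. The lap can turn only with its centre 13 mm or less above the lip; hard bottom at 9 mm. So press to about 11 mm (some 14 N) and keep it there while turning.
- lap_when_locked (a point): Where the lap's centre ends when locked, 17 mm above the lip. Pressed down and turned 90 degrees clockwise (from above), the lugs meet a stop a few degrees past; let up there, they rise 4 mm into pockets under the lip, held by the spring. Anticlockwise is blocked. Pressing or striking the lap on the spindle damages it (100 N in all the contacts together; 25 N and 0.5 N m on the grip stay well below).
- spindle: Fixed spindle unit on the bench: round steel drip tray 160 mm in diameter, 10 mm high, blue housing 110 mm square up to 30 mm, steel nose with the bayonet socket on top up to 82 mm. Origin under its centre.
- mug: White mug, 80 mm in diameter, 95 mm high; bystander, origin at the centre of its underside.
- tape: Yellow roll of tape, 100 mm in diameter, 45 mm high; bystander, origin at the centre of its underside.
- phone: Black phone lying flat, 75 x 150 x 9 mm; bystander, origin under its centre.
- oil_bottle: Clear bottle with a red cap, 52 mm in diameter, 140 mm high; bystander, origin at the centre of its underside.
- paste_jar: White jar with a green lid, 60 mm in diameter, 45 mm high; bystander, origin at the centre of its underside.
- wrench: Steel wrench lying on the bench; bystander.
- copper_lap: The copper lap itself (see its centre point, 42 mm above this origin at the foot of its stem).
Not all that is in view belongs to the job. There is more than one size of the copper_lap; the job needs the largest.

How it is judged:
By the outcome, as a careful person would: the job done as asked, in the order asked, and still so for the second after the job is handed in, with the robot touching nothing.
It also fails if it takes over 72 s, if anything falls off the work surface, if the arm or the gripper's body presses on something with over 40 N, if the wrist force passes 120 N, or if a joint passes its speed limit or range.

## Robot

A 7-joint arm with a two-finger parallel gripper is mounted at the origin on the work surface. World frame = base frame: x ahead of the robot, y to its left, z up, the work surface at z = 0. Lengths are in m, angles in rad, forces in N, time in s.
With the tool pointing down it reaches from about 0.4 to 0.875 m from the base axis. Payload 19.3 kg.
Tool frame: the origin (TCP) lies at the very end of the fingers, on their centre line; the grasp point (between the pads) lies 19 mm behind it (ctrl.tcp_to_grasp is the distance from the TCP to the grasp point, in m); x points along the fingers, y is the direction in which the jaws open and shut, and the axes are right-handed (so a half turn about x gives the same grasp; the last joint's range is limited). The gripper opens to 85 mm and grips with 20 to 120 N. Pads are 22 mm wide; open, the fingers measure 114 mm over their backs; the gripper's body (76 mm by 85 mm) begins 54 mm behind the grasp point. The pads swing forward as they close: fully open they stand 13 mm farther back than shut.
Start: joints at [-1.173, 0.521, -0.036, 1.599, 0.021, 1.021, -0.113], TCP at [0.282, 0.558, 0.231] pointing down, gripper open.
Joint ranges: [-2.91, 2.91], [-0.3, 2.13], [-1.5, 1.42], [0.17, 2.43], [-1.26, 4.41], [0.16, 1.93], [-2.52, 2.52]. Speed limits (rad/s): [1.89, 1.89, 2.39, 2.39, 3.01, 3.01, 3.01].

## Interface

Orientations are given as [roll, pitch, yaw] about the fixed x, y, z axes, in that order (R = Rz(yaw) Ry(pitch) Rx(roll)).
In Python, from cell import ctrl, eyes, job, spotter gives the robot as it stands.
- The arm moves only by the shell command python3 -m creep 'ROWS' [FORCE]. ROWS is a JSON object of lists of equal length, an entry for each row: "delta_rot": the turn, a rotation vector about the tool's x, y, z in rad, a list of three; "travel": the shift along the tool's x, y, z in m, a list of three; "gripper": the finger opening in m, from 0 to 0.0854. In form: {"delta_rot": [[ax, ay, az], ...], "travel": [[tx, ty, tz], ...], "gripper": [gripper, ...]}. A call has 1 to 5 rows; each row is the pose to reach, as a shift and turn from the pose commanded when the call began, along the tool's axes at that moment; what a row does not reach only later rows make up. A row lasts 1/12 s, in which the tool goes at most 41.7 mm and 7.16 degrees, less where a joint would pass 70% of its speed; a pose out of reach is approached as far as the arm can. A call with a gripper value outside its range is refused whole. The fingers move at their own pace and stop on an object; FORCE is the grip in N (left out, the last holds). Time passes only in rows, so rows that repeat a pose let the fingers close. It gives the time, the measured TCP pose, the force and the opening at its end, in the units of the state.
- ctrl.state(): the state, without advancing time (a new reading comes with each control period).
- eyes.read_camera(name): name is "side" or "top" or "wrist"; returns a dict with "img" (480x640x3 uint8, blue, green, red), "K" (3x3 intrinsics, pixels), "world_from_camera" (4x4, takes a point from camera to world coordinates). Camera axes: x right, y down, z forward; pixel columns grow to the right and rows downward; lengths in m; the calibration is good to about 2 mm. A picture is of the moment at which its call begins. There is no depth.
- job.finish_job(): hands the job in, once; it reports no verdict.
Trained networks look in the newest picture that a camera, given by its name, has taken for a name from the list of things; names that differ only in an ending like _2 or _b are one class to them, and where a whole thing is asked for, a point or a joint stands for the part that bears it (a point fixed in the world has none). Each returns a list of dicts, best first, with "conf" (0 to 1); they miss things now and then, are a little off and sometimes report something else, mostly with a low value. They report only what shows in the picture. A call takes as long as a camera call. They do not tell look-alikes from the thing itself.
- spotter.look_for(camera, name): "bbox" ([centre column, centre row, width, height] as shares, 0 to 1, of the picture: columns of its width, rows of its height, round what is visible of it).
The state is a dict: "clock": time; "joint_pos": joint angles; "joint_velocities": joint speeds; "effort": joint torques, N m; "eef_pos": TCP position; "ee_rot": TCP orientation; "wrist_force": force on the tool from outside, world axes, zero at the start; "moment": the same for the moment, N m; "width": finger opening in m.
Only numpy, scipy, OpenCV 4.12 (cv2) and the standard library are available. Lean on these libraries where they do the work, as an engineer would, in place of code of your own. Each camera call takes 0.05 s, during which the arm holds its last target. There are 200 camera calls.

## Working session

There is one attempt and no reset: what is moved stays moved. The work goes in short steps, Python scripts to look and compute and a shell command to move; the robot and the scene stay as the last step left them, time stands still between calls to the robot, and variables do not carry over. Pictures are saved under pics/ and viewed, about 8 in all and at most 12, crops included, and the job is handed in when it is done.

```bash
mkdir -p pics; ls; python3 - <<'E'
from cell import ctrl, eyes, spotter
import cv2,numpy as np
for c in ["top","side"]:
    r=eyes.read_camera(c); cv2.imwrite(f"pics/{c}0.png",r["img"]); print(c,r["K"].tolist() if hasattr(r["K"],'tolist') else r["K"],np.round(r["world_from_camera"],4).tolist())
    for n in ["copper_lap","copper_lap_grip","grey_lap_center","rack","socket","spindle"]:
        print(n,[(np.round(np.array(d["bbox"])*[640,480,640,480],1).tolist(),round(d["conf"],2)) for d in spotter.look_for(c,n)][:4])
s=ctrl.state();print(s)
E
```

```text
pics
top [[519.9962678650357, 0.0, 319.53477337124775], [0.0, 519.9962678650357, 239.63536687193897], [0.0, 0.0, 1.0]] [[0.0233, -0.9969, 0.0748, 0.4585], [-0.9996, -0.0245, -0.0154, 0.0056], [0.0172, -0.0744, -0.9971, 1.3704], [0.0, 0.0, 0.0, 1.0]]
copper_lap [([231.6, 231.6, 35.0, 31.0], 0.91), ([188.5, 219.9, 26.0, 20.8], 0.84), ([241.9, 278.3, 26.3, 23.3], 0.69), ([256.2, 228.2, 28.8, 28.2], 0.55)]
copper_lap_grip [([190.8, 221.8, 26.3, 21.3], 0.97), ([241.8, 280.7, 22.0, 22.8], 0.97), ([381.0, 229.2, 65.4, 59.7], 0.62)]
grey_lap_center [([282.4, 227.7, 32.2, 31.6], 0.77)]
rack [([254.8, 230.2, 22.4, 27.8], 0.96)]
socket [([383.1, 228.7, 60.4, 60.6], 0.76), ([233.7, 234.0, 34.9, 35.5], 0.71), ([251.0, 164.6, 18.8, 65.3], 0.38)]
spindle [([381.6, 229.2, 63.1, 58.6], 0.8)]
side [[597.1054608370881, 0.0, 319.37264620336566], [0.0, 597.1054608370881, 246.4245225237701], [0.0, 0.0, 1.0]] [[0.8077, -0.3225, 0.4936, -0.3038], [-0.5896, -0.4336, 0.6814, -1.2096], [-0.0057, -0.8414, -0.5404, 1.0463], [0.0, 0.0, 0.0, 1.0]]
copper_lap [([281.1, 224.8, 25.2, 15.7], 0.95), ([253.2, 247.4, 21.
[... 364 characters left out ...]
3.8, 291.6, 54.3, 49.5], 0.73)]
{'clock': 0.7, 'joint_pos': array([-1.17316245,  0.5213897 , -0.03626771,  1.59951437,  0.02124038,
        1.02109384, -0.11279431]), 'joint_velocities': array([-0.00038257, -0.00038685,  0.0008769 , -0.00117834, -0.00119467,
        0.00128611,  0.00040932]), 'effort': array([-9.13749245e-04, -9.26704431e+01,  1.97798632e+00, -3.70211613e+01,
        1.81052217e-02,  2.11654711e-03,  5.21618904e-05]), 'eef_pos': array([0.28189035, 0.55780713, 0.23129242]), 'ee_rot': array([-0.29475671,  1.57074274, -0.76263447]), 'wrist_force': array([-0.53958518, -0.39601376, -0.56684384]), 'moment': array([0.02871693, 0.01611511, 0.02834063]), 'width': 0.08518280000208153}
```

View pics/top0.png

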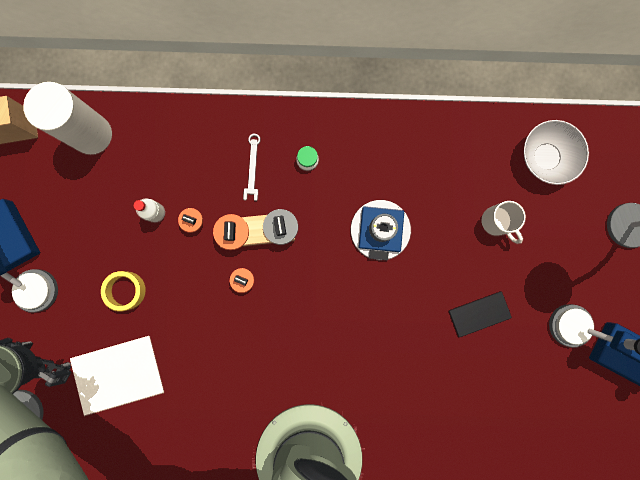

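View pics/side0.png

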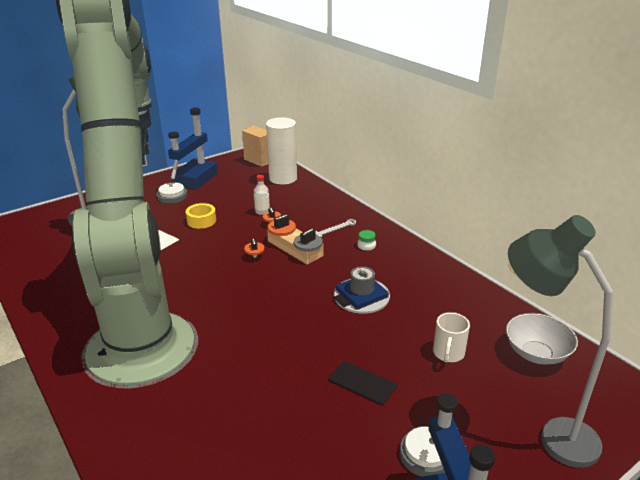

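The large copper lap is in the rack at top-image (231,231), with the grey one at (282,227). Two small copper decoys sit at (190,220) and (241,281), and the socket is at about (383,228). Next I'll compute positions.

```bash
cat > h.py <<'E'
import numpy as np,cv2
from scipy.spatial.transform import Rotation as R
def ray(cam,uv,z):
    K=np.array(cam["K"]);T=np.array(cam["world_from_camera"])
    d=T[:3,:3]@np.linalg.solve(K,[uv[0],uv[1],1.]);o=T[:3,3]
    return o+d*(z-o[2])/d[2]
def proj(cam,p):
    K=np.array(cam["K"]);T=np.array(cam["world_from_camera"])
    c=K@(T[:3,:3].T@(np.array(p)-T[:3,3]));return c[:2]/c[2]
def tool(s): return R.from_euler('xyz',s["ee_rot"]).as_matrix()
def plan(s,pos,yawjaw):
    """travel in tool axes and rotvec to reach TCP pos, pointing down, jaw axis at yaw (mod pi)"""
    M=tool(s);best=None
    for k in (0,np.pi):
        a=yawjaw+k;y=np.array([np.cos(a),np.sin(a),0]);x=np.array([0,0,-1.]);D=np.c_[x,y,np.cross(x,y)]
        rv=R.from_matrix(M.T@D).as_rotvec()
        if best is None or np.linalg.norm(rv)<np.linalg.norm(best): best=rv
    return M.T@(np.array(pos)-s["eef_pos"]),best
E
python3 - <<'E'
from h import *; from cell import eyes,ctrl
c=eyes.read_camera("top");im=c["img"]
hsv=cv2.cvtColor(im,cv2.COLOR_BGR2HSV)
m=cv2.inRange(hsv,(5,120,140),(18,255,255));m[:,:205]=0;m[:,262:]=0;m[:200]=0;m[262:]=0
pts=cv2.findNonZero(m);(x,y),r=cv2.minEnclosingCircle(cv2.convexHull(pts));print("disc",x,y,r,ray(c,(x,y),.058),r/520*1.31)
e=cv2.fitEllipse(cv2.convexHull(pts));print(e,ray(c,e[0],.058))
for n,uv,z in [("grip",(230,231),.09),("grey",(282,227),.058),("sock",(384,228),.08)]: print(n,ray(c,uv,z))
a=cv2.resize(im[205:255,205:305],None,fx=8,fy=8,interpolation=cv2.INTER_CUBIC)[:, :400*2]
b=cv2.resize(im[190:270,340:440],None,fx=8,fy=8,interpolation=cv2.INTER_CUBIC)[200:200+200+0]
b=cv2.resize(im[214:239,340:440],None,fx=8,fy=8,interpolation=cv2.INTER_CUBIC)
cv2.imwrite("pics/z.png",np.vstack([a,b]))
s=ctrl.state();print(tool(s).round(3))
w=eyes.read_camera("wrist");T=np.array(w["world_from_camera"]);print("cam in tool",(tool(s).T@(T[:3,3]-s["eef_pos"])).round(4),(tool(s).T@T[:3,:3]).round(3))
E
```

```text
disc 238.36363220214844 228.27272033691406 26.240718841552734 [0.58077019 0.19120731 0.058     ] 0.06610642631237323
((240.33929443359375, 230.42864990234375), (38.69264221191406, 57.29703903198242), 82.97193145751953) [0.57542328 0.18603636 0.058     ]
grip [0.57052719 0.20700487 0.09      ]
grey [0.58675369 0.0811182  0.058     ]
sock [ 0.58845063 -0.17468744  0.08      ]
[[-0.     0.451  0.893]
 [-0.     0.893 -0.451]
 [-1.    -0.    -0.   ]]
cam in tool [-0.1421  0.0006 -0.0652] [[-0.    -0.262  0.965]
 [ 1.    -0.001  0.   ]
 [ 0.     0.965  0.262]]
```

View pics/z.png

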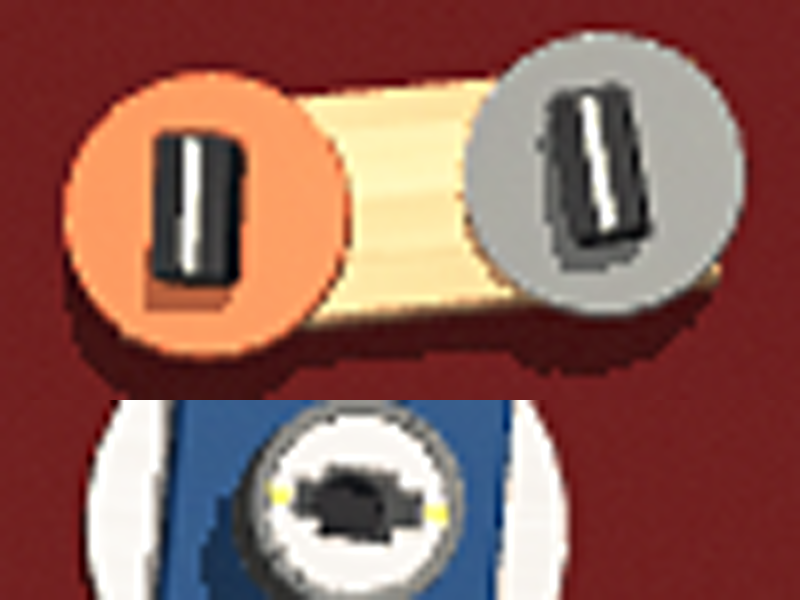

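```bash
python3 - <<'E'
from h import *; from cell import eyes,ctrl
c=eyes.read_camera("top")
print(ray(c,(230.9,231.75),.058), ray(c,(384.95,227),.08))
s=ctrl.state()
t,r=plan(s,[.573,.206,.22],1.53);print(t.round(4),r.round(4))
E
```

```text
[0.5714815  0.20970418 0.058     ] [ 0.59101973 -0.17703074  0.08      ]
[ 0.0113 -0.1827  0.4186] [-0.4271 -0.      0.    ]
```

```bash

python3 -m creep '{"delta_rot":[[0,0,0],[0,0,0],[0,0,0],[0,0,0],[0,0,0]],"travel":[[0.002,-0.010,0.023],[0.004,-0.024,0.055],[0.006,-0.039,0.09],[0.008,-0.055,0.126],[0.011,-0.070,0.162]],"gripper":[0.085,0.085,0.085,0.085,0.085]}'
python3 -m creep '{"delta_rot":[[0,0,0],[0,0,0],[0,0,0],[0,0,0],[0,0,0]],"travel":[[0,-0.016,0.036],[0,-0.032,0.072],[0,-0.047,0.108],[0,-0.062,0.144],[0,-0.077,0.180]],"gripper":[0.085,0.085,0.085,0.085,0.085]}'
python3 -m creep '{"delta_rot":[[-0.11,0,0],[-0.22,0,0],[-0.33,0,0],[-0.427,0,0],[-0.427,0,0]],"travel":[[0,-0.012,0.030],[0,-0.023,0.054],[0,-0.031,0.068],[0,-0.036,0.076],[0,-0.036,0.077]],"gripper":[0.085,0.085,0.085,0.085,0.085]}'
python3 - <<'E'
from h import *; from cell import eyes,ctrl
c=eyes.read_camera("wrist");s=ctrl.state();print(s["clock"],s["eef_pos"],s["ee_rot"],s["joint_pos"].round(3))
cv2.imwrite("pics/w1.png",c["img"]);np.savez("w1.npz",K=c["K"],T=c["world_from_camera"])
print(proj(c,[.571,.209,.09]))
t,r=plan(s,[.590,-.177,.22],1.53);print(t.round(4),r.round(4))
E
```

```text
clock: 1.27
eef_pos: [0.3957, 0.4209, 0.2205]
ee_rot: [1.271, 1.57, 0.804]
wrist_force: [0.8, 1.1, 0.2]
width: 0.0849
clock: 1.68
eef_pos: [0.5218, 0.2707, 0.2205]
ee_rot: [1.062, 1.57, 0.594]
wrist_force: [0.5, 1.0, 0.4]
width: 0.085
clock: 2.1
eef_pos: [0.5744, 0.2031, 0.2202]
ee_rot: [-1.268, 1.57, -1.307]
wrist_force: [0.2, -0.5, 0.5]
width: 0.0848
2.15 [0.57378831 0.20448778 0.22020281] [-2.99372512  1.57067363 -3.03805354] [-0.395  0.508 -0.064  1.654  0.037  0.981  1.054]
[325.62619476 221.34612294]
[ 2.000e-04 -3.804e-01  3.310e-02] [-0.0035 -0.0001  0.    ]
```

View pics/w1.png

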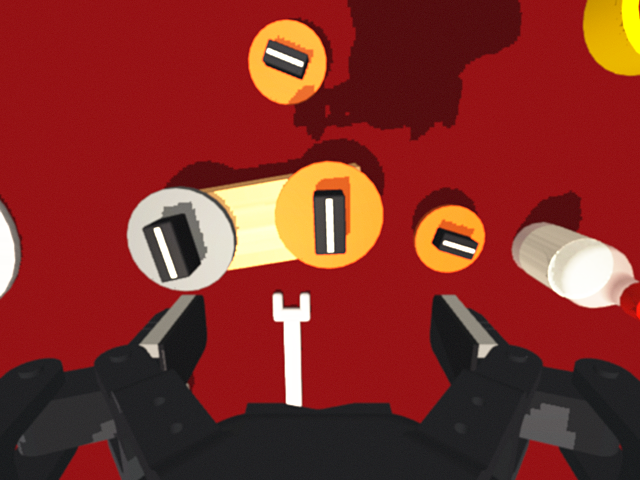

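The wrist view shows the large copper disc at about (329,214), with its white line centred near (330,226) and almost parallel to the image's vertical. The fingers are clear of it. Moving on to look at the socket while the hand is empty.

```bash

python3 -m creep '{"delta_rot":[[0,0,0],[0,0,0],[0,0,0],[0,0,0],[0,0,0]],"travel":[[0,-0.025,0.002],[0,-0.063,0.005],[0,-0.102,0.008],[0,-0.14,0.012],[0,-0.18,0.016]],"gripper":[0.085,0.085,0.085,0.085,0.085]}'
python3 -m creep '{"delta_rot":[[0,0,0],[0,0,0],[0,0,0],[0,0,0],[0,0,0]],"travel":[[0,-0.038,0.004],[0,-0.076,0.008],[0,-0.114,0.011],[0,-0.15,0.014],[0,-0.18,0.017]],"gripper":[0.085,0.085,0.085,0.085,0.085]}'
python3 -m creep '{"delta_rot":[[0,0,0],[0,0,0],[0,0,0]],"travel":[[0,-0.018,0],[0,-0.020,0],[0,-0.020,0]],"gripper":[0.085,0.085,0.085]}'
python3 - <<'E'
from h import *; from cell import eyes,ctrl
c0={"K":np.load("w1.npz")["K"],"world_from_camera":np.load("w1.npz")["T"]}
im=cv2.imread("pics/w1.png")
def com(m,box):
    k=np.zeros_like(m);x0,y0,x1,y1=box;k[y0:y1,x0:x1]=m[y0:y1,x0:x1];return k
hsv=cv2.cvtColor(im,cv2.COLOR_BGR2HSV)
wl=com(cv2.inRange(hsv,(0,0,200),(180,60,255)),(312,188,350,258))
p=np.array([ray(c0,q[0],.09) for q in cv2.findNonZero(wl)])
d=np.linalg.svd(p-p.mean(0))[2][0];print("line",p.mean(0),len(p),"yaw",np.arctan(d[1]/d[0]),"len",np.ptp(p@d))
cm=com(cv2.inRange(hsv,(10,150,200),(25,255,255)),(273,158,388,272))
h=np.array([ray(c0,q[0],.058) for q in cv2.convexHull(cv2.findNonZero(cm))]).astype(np.float32)
print("disc",cv2.minEnclosingCircle(h[:,:2].reshape(-1,1,2)))
c=eyes.read_camera("wrist");s=ctrl.state();print(s["eef_pos"],s["ee_rot"])
u,v=proj(c,[.59,-.177,.08]);print(u,v);cv2.imwrite("pics/w2f.png",c["img"]);np.savez("w2.npz",K=c["K"],T=c["world_from_camera"])
u,v=int(u)-50,int(v)-37;print("crop",u,v)
cv2.imwrite("pics/w2.png",cv2.resize(c["img"][v:v+75,u:u+100],None,fx=8,fy=8,interpolation=cv2.INTER_CUBIC))
E
```

```text
clock: 2.57
eef_pos: [0.5815, 0.0252, 0.2205]
ee_rot: [1.216, 1.57, 1.173]
wrist_force: [1.1, 0.5, 0.5]
width: 0.0847
clock: 2.98
eef_pos: [0.5914, -0.157, 0.2205]
ee_rot: [-0.691, 1.571, -0.736]
wrist_force: [0.0, -0.3, 0.2]
width: 0.0851
clock: 3.23
eef_pos: [0.5907, -0.1754, 0.2202]
ee_rot: [1.992, 1.571, 1.947]
wrist_force: [-0.1, 0.3, -0.6]
width: 0.0849
line [0.57413732 0.21175364 0.09      ] 383 yaw -0.004064089475817277 len 0.04123258479408587Traceback (most recent call last):
  File "<stdin>", line 12, in <module>
cv2.error: OpenCV(4.12.0) /io/opencv/modules/imgproc/src/shapedescr.cpp:201: error: (-215:Assertion failed) count >= 0 && (depth == CV_32F || depth == CV_32S) in function 'minEnclosingCircle'
```

```bash

python3 - <<'E'
from h import *; from cell import eyes,ctrl
c0={"K":np.load("w1.npz")["K"],"world_from_camera":np.load("w1.npz")["T"]}
im=cv2.imread("pics/w1.png")
hsv=cv2.cvtColor(im,cv2.COLOR_BGR2HSV)
m=cv2.inRange(hsv,(10,150,200),(25,255,255));cm=np.zeros_like(m);cm[158:272,273:388]=m[158:272,273:388]
h=np.array([ray(c0,q[0],.058)[:2] for q in cv2.convexHull(cv2.findNonZero(cm))],np.float32)
print("disc",cv2.minEnclosingCircle(np.ascontiguousarray(h.reshape(-1,1,2))))
c=eyes.read_camera("wrist");s=ctrl.state();print(s["eef_pos"],s["ee_rot"])
u,v=proj(c,[.59,-.177,.08]);print(u,v);cv2.imwrite("pics/w2f.png",c["img"]);np.savez("w2.npz",K=c["K"],T=c["world_from_camera"])
u,v=int(u)-50,int(v)-37;print("crop",u,v)
cv2.imwrite("pics/w2.png",cv2.resize(c["img"][v:v+75,u:u+100],None,fx=8,fy=8,interpolation=cv2.INTER_CUBIC))
E
```

```text
disc ((0.5755934119224548, 0.20392201840877533), 0.05271746218204498)
[ 0.59095008 -0.17409777  0.22025073] [1.62606689 1.57016337 1.58360399]
315.5156545205648 222.3185733784946
crop 265 185
```

View pics/w2.png

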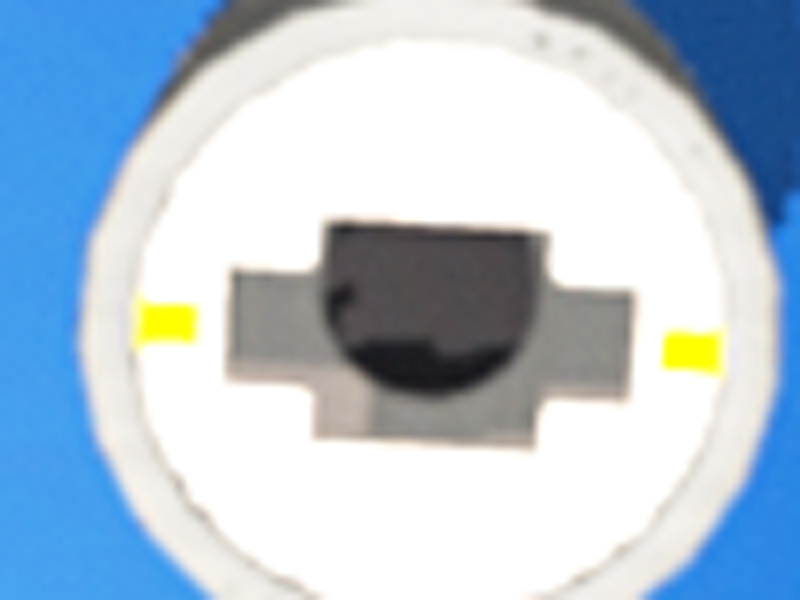

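The socket crop is clear. The yellow marks are at (167,322) and (692,351), and the slot centre is at about (430,336) in the crop.

```bash

python3 - <<'E'
from h import *; from cell import ctrl
L=lambda f:{"K":np.load(f)["K"],"world_from_camera":np.load(f)["T"]}
c=L("w2.npz");g=lambda x,y:ray(c,(265+x/8-.44,185+y/8-.44),.08)
a,b=g(167,322),g(692,351);d=a-b;print(a,b,(a+b)/2,"slot yaw",np.arctan2(d[1],d[0]),np.linalg.norm(d))
p,q=g(230,324),g(633,345);print((p+q)/2,np.linalg.norm(p-q),"expect .041", (g(436,230)+g(425,440))/2)
c0=L("w1.npz");print("disc",ray(c0,(329.5,215),.058),np.linalg.norm(ray(c0,(275,215),.058)-ray(c0,(384,215),.058)))
print(ray(c0,(330,199),.09),ray(c0,(331,252),.09))
s=ctrl.state()
t,r=plan(s,[.574,.210,.22],1.565);print(t.round(4),r.round(4),tool(s).round(3))
E
```

```text
[ 0.59091418 -0.20019527  0.08      ] [ 0.59606666 -0.14985382  0.08      ] [ 0.59349042 -0.17502454  0.08      ] slot yaw -1.672791757909667 0.05060444630832926
[ 0.59329994 -0.1748383   0.08      ] 0.03883141835055708 expect .041 [ 0.59344022 -0.17496467  0.08      ]
disc [0.57301845 0.21273595 0.058     ] 0.08970261808554765
[0.55447005 0.21275019 0.09      ] [0.59488967 0.21225201 0.09      ]
[ 0.0005  0.383  -0.0332] [-0.0367 -0.     -0.0006] [[-0.     0.042  0.999]
 [ 0.001  0.999 -0.042]
 [-1.     0.001 -0.   ]]
```

```bash

python3 -m creep '{"delta_rot":[[0,0,0],[0,0,0],[0,0,0],[0,0,0],[0,0,0]],"travel":[[0,0.025,-0.002],[0,0.063,-0.005],[0,0.102,-0.009],[0,0.14,-0.013],[0,0.18,-0.017]],"gripper":[0.085,0.085,0.085,0.085,0.085]}'
python3 -m creep '{"delta_rot":[[0,0,0],[0,0,0],[0,0,0],[0,0,0],[0,0,0]],"travel":[[0,0.038,-0.004],[0,0.076,-0.008],[0,0.114,-0.011],[0,0.15,-0.014],[0,0.18,-0.017]],"gripper":[0.085,0.085,0.085,0.085,0.085]}'
python3 -m creep '{"delta_rot":[[-0.035,0,0],[-0.035,0,0],[-0.035,0,0],[-0.035,0,0]],"travel":[[0.02,0.022,0],[0.05,0.025,-0.001],[0.08,0.025,-0.001],[0.10,0.025,-0.001]],"gripper":[0.085,0.085,0.085,0.085]}'
python3 - <<'E'
from h import *; from cell import ctrl
s=ctrl.state();print(s["clock"],s["eef_pos"],s["joint_pos"].round(2))
for z in (.12,.061):
  t,r=plan(s,[.5727,.2112,z],1.563);print(t.round(4),r.round(4))
E
```

```text
clock: 3.7
eef_pos: [0.5804, 0.0087, 0.2205]
ee_rot: [1.226, 1.57, 1.185]
wrist_force: [1.0, 0.4, -0.5]
width: 0.0848
clock: 4.12
eef_pos: [0.5699, 0.1908, 0.2205]
ee_rot: [1.642, 1.569, 1.603]
wrist_force: [-0.1, 0.3, -0.5]
width: 0.0847
clock: 4.45
eef_pos: [0.5694, 0.2132, 0.118]
ee_rot: [3.124, 1.569, 3.12]
wrist_force: [0.7, -0.1, -0.7]
width: 0.0851
4.45 [0.56936294 0.21317829 0.11798653] [-0.41  0.63 -0.07  1.74  0.06  0.78  1.06]
[-0.002  -0.002   0.0033] [ 0.0039 -0.0019 -0.    ]
[ 0.057  -0.002   0.0035] [ 0.0039 -0.0019 -0.    ]
```

```bash

python3 -m creep '{"delta_rot":[[0.004,-0.002,0],[0.004,-0.002,0],[0.004,-0.002,0],[0.004,-0.002,0],[0.004,-0.002,0]],"travel":[[0.006,-0.002,0.0035],[0.021,-0.002,0.0035],[0.040,-0.002,0.0035],[0.053,-0.002,0.0035],[0.057,-0.002,0.0035]],"gripper":[0.085,0.085,0.085,0.085,0.085]}'
python3 - <<'E'
from cell import ctrl
s=ctrl.state();print(s["eef_pos"],s["wrist_force"])
E
python3 -m creep '{"delta_rot":[[0,0,0],[0,0,0],[0,0,0],[0,0,0],[0,0,0]],"travel":[[0,0,0],[0,0,0],[0,0,0],[0,0,0],[0,0,0]],"gripper":[0.02,0.01,0.01,0.01,0.01]}' 30
python3 -m creep '{"delta_rot":[[0,0,0],[0,0,0],[0,0,0],[0,0,0],[0,0,0]],"travel":[[0,0,0],[0,0,0],[0,0,0],[0,0,0],[0,0,0]],"gripper":[0.01,0.01,0.01,0.01,0.01]}' 60
```

```text
clock: 4.87
eef_pos: [0.5741, 0.2093, 0.0621]
ee_rot: [-0.734, 1.57, -0.744]
wrist_force: [-0.7, 0.0, -0.3]
width: 0.085
[0.57414758 0.20925225 0.0621238 ] [-0.71885548  0.02646325 -0.2862741 ]
clock: 5.28
eef_pos: [0.5754, 0.2089, 0.0641]
ee_rot: [0.216, 1.568, 0.206]
wrist_force: [-2.3, 2.6, 1.0]
width: 0.0251
clock: 5.7
eef_pos: [0.5755, 0.2089, 0.0643]
ee_rot: [0.221, 1.567, 0.211]
wrist_force: [-1.7, 0.1, 8.2]
width: 0.0233
```

```bash

python3 -m creep '{"delta_rot":[[0,0,0],[0,0,0],[0,0,0],[0,0,0],[0,0,0]],"travel":[[-0.005,0,0],[-0.018,0,0],[-0.045,0,0],[-0.080,0,0],[-0.115,0,0]],"gripper":[0.01,0.01,0.01,0.01,0.01]}' 60
python3 -m creep '{"delta_rot":[[0,0,0],[0,0,0],[0,0,0]],"travel":[[-0.005,0,0],[-0.005,0,0],[-0.005,0,0]],"gripper":[0.01,0.01,0.01]}' 60
python3 - <<'E'
from h import *; from cell import ctrl,eyes
s=ctrl.state();print(s["eef_pos"],s["wrist_force"],s["moment"])
t,r=plan(s,[.592,-.176,.182],-1.673+np.pi/2);print(t.round(4),r.round(4))
c=eyes.read_camera("wrist");cv2.imwrite("pics/w3.png",c["img"]);np.savez("w3.npz",K=c["K"],T=c["world_from_camera"])
E
```

```text
clock: 6.12
eef_pos: [0.5742, 0.2083, 0.1802]
ee_rot: [-0.399, 1.57, -0.409]
wrist_force: [1.1, 1.2, -2.7]
width: 0.0229
clock: 6.37
eef_pos: [0.5745, 0.2085, 0.1834]
ee_rot: [0.009, 1.569, -0.001]
wrist_force: [-0.1, -0.2, -4.5]
width: 0.0229
[0.57450181 0.20847552 0.18344968] [-0.12694569 -0.15856582 -4.54979281] [-0.04310343  0.04468684  0.01659509]
[ 0.0015 -0.3843  0.0213] [-1.4784  0.0018  0.0016]
```

View pics/w3.png

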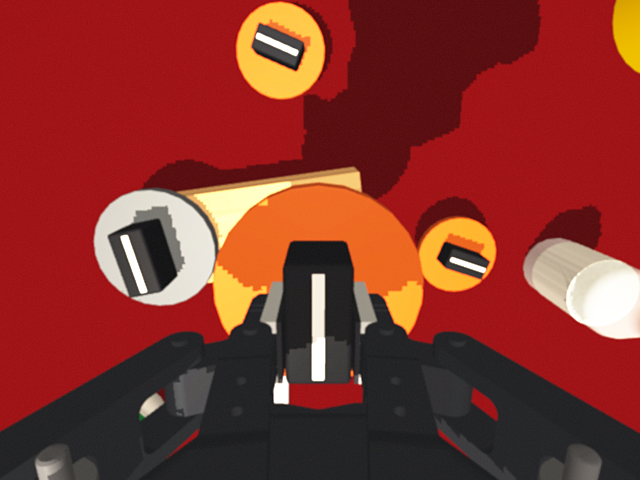

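Only the copper lap is lifted, with its bar square between the pads at about (318,330). The grey lap is still in the rack. Now measuring the lap's position relative to the tool.

```bash
python3 - <<'E'
from h import *; from cell import ctrl
c={"K":np.load("w3.npz")["K"],"world_from_camera":np.load("w3.npz")["T"]}
s=ctrl.state();M=tool(s);dz=.1834-.0643
print("expected bar end, TCP:",s["eef_pos"])
a,b=ray(c,(318.5,272),.09+dz),ray(c,(318.5,383),.09+dz);print(a,b,b-a,(a+b)/2)
a=ray(c,(318.5,241),.058+dz);print("foot far end",a,"->centre x",a[0]+.023)
a=ray(c,(318.5,183.5),.058+dz);print("disc far",a,"->centre x",a[0]+.045)
l,r=ray(c,(214,280),.058+dz),ray(c,(424,280),.058+dz);print("disc y",(l+r)/2,l-r,l)
E
```

```text
expected bar end, TCP: [0.57413185 0.20829161 0.18253245]
[0.55266179 0.20896128 0.2091    ] [0.59487628 0.20854327 0.2091    ] [ 0.04221449 -0.00041802  0.        ] [0.57376903 0.20875227 0.2091    ]
foot far end [0.55115026 0.20902868 0.1771    ] ->centre x 0.5741502562530141
disc far [0.52769935 0.2092609  0.1771    ] ->centre x 0.5726993481064264
disc y [0.56820937 0.2090737  0.1771    ] [-0.00091771 -0.08837523  0.        ] [0.56775052 0.16488608 0.1771    ]
```

```bash

Z='[0,0,0]'
python3 -m creep '{"delta_rot":[[0,0,0],[0,0,0],[0,0,0],[0,0,0],[0,0,0]],"travel":[[0,-0.018,0.001],[0,-0.050,0.003],[0,-0.086,0.005],[0,-0.122,0.007],[0,-0.158,0.009]],"gripper":[0.01,0.01,0.01,0.01,0.01]}' 60
python3 -m creep '{"delta_rot":[[0,0,0],[0,0,0],[0,0,0],[0,0,0],[0,0,0]],"travel":[[0,-0.036,0.002],[0,-0.072,0.004],[0,-0.108,0.006],[0,-0.138,0.008],[0,-0.160,0.009]],"gripper":[0.01,0.01,0.01,0.01,0.01]}' 60
python3 -m creep '{"delta_rot":[[0.06,0,0],[0.17,0,0],[0.29,0,0],[0.41,0,0],[0.53,0,0]],"travel":[[0,-0.012,0],[0,-0.022,0.001],[0,-0.03,0.002],[0,-0.035,0.002],[0,-0.035,0.002]],"gripper":[0.01,0.01,0.01,0.01,0.01]}' 60
python3 -m creep '{"delta_rot":[[0.12,0,0],[0.24,0,0],[0.36,0,0],[0.48,0,0],[0.6,0,0]],"travel":[[0,0,0],[0,0,0],[0,0,0],[0,0,0],[0,0,0]],"gripper":[0.01,0.01,0.01,0.01,0.01]}' 60
python3 -m creep '{"delta_rot":[[0.12,0,0],[0.23,0,0],[0.33,0,0],[0.40,0,0],[0.44,0,0]],"travel":[[0,0,0],[0,0,0],[0,0,0],[0,0,0],[0,0,0]],"gripper":[0.01,0.01,0.01,0.01,0.01]}' 60
python3 - <<'E'
from h import *; from cell import ctrl
s=ctrl.state();print(s["eef_pos"],s["joint_pos"].round(2),s["wrist_force"])
M=tool(s);print(M.round(3),"jaw yaw",np.arctan2(M[1,1],M[0,1]))
E
```

```text
clock: 6.83
eef_pos: [0.5812, 0.0489, 0.1818]
ee_rot: [-2.458, 1.57, -2.467]
wrist_force: [1.6, -0.2, -2.9]
width: 0.0227
clock: 7.25
eef_pos: [0.5885, -0.113, 0.1817]
ee_rot: [-2.36, 1.57, -2.373]
wrist_force: [0.7, 0.8, -3.7]
width: 0.0231
clock: 7.67
eef_pos: [0.5903, -0.146, 0.1817]
ee_rot: [-2.143, 1.57, -2.691]
wrist_force: [-0.5, -0.8, -2.9]
width: 0.0227
clock: 8.08
eef_pos: [0.5904, -0.1444, 0.1817]
ee_rot: [-2.043, 1.57, 3.094]
wrist_force: [-0.6, 0.5, -3.8]
width: 0.0232
clock: 8.5
eef_pos: [0.5904, -0.1443, 0.1817]
ee_rot: [-1.333, 1.57, -2.917]
wrist_force: [-0.2, 0.2, -4.8]
width: 0.0228
[ 0.59043996 -0.1443391   0.18169184] [-0.11  0.58  0.37  1.71 -0.26  0.9   0.35] [-0.17560811  0.16966956 -4.79469637]
[[-0.001  1.    -0.013]
 [-0.    -0.013 -1.   ]
 [-1.    -0.001  0.   ]] jaw yaw -0.013185791699928591
```

```bash

python3 -m creep '{"delta_rot":[[0.03,0,0],[0.07,0,0],[0.089,0,0],[0.089,0,0],[0.089,0,0]],"travel":[[0,0.001,0.010],[0,0.002,0.023],[0,0.003,0.030],[0,0.003,0.0315],[0,0.003,0.0315]],"gripper":[0.01,0.01,0.01,0.01,0.01]}' 60
python3 -m creep '{"delta_rot":[[0,0,0],[0,0,0],[0,0,0]],"travel":[[0.004,0,0],[0.010,0,0],[0.010,0,0]],"gripper":[0.01,0.01,0.01]}' 60
python3 - <<'E'
from h import *; from cell import ctrl,eyes
s=ctrl.state();print(s["eef_pos"],s["wrist_force"],s["moment"])
t,r=plan(s,[.5932,-.1759,.165],-1.673+np.pi/2);print(t.round(4),r.round(4))
c=eyes.read_camera("wrist");print(proj(c,[.5932,-.1752,.08]));a=c["img"]
c2=eyes.read_camera("side");u,v=map(int,proj(c2,[.593,-.175,.12]))
b=c2["img"][v-40:v+40,u-50:u+50];b=cv2.resize(b,(600,480),interpolation=cv2.INTER_CUBIC)
cv2.imwrite("pics/w4.png",np.hstack([cv2.resize(a,(400,300)),cv2.resize(b,(400,300))]))
E
```

```text
clock: 8.92
eef_pos: [0.5937, -0.1773, 0.183]
ee_rot: [1.453, 1.569, -0.217]
wrist_force: [0.4, 0.4, -3.2]
width: 0.0228
clock: 9.17
eef_pos: [0.5935, -0.1753, 0.172]
ee_rot: [2.633, 1.57, 0.965]
wrist_force: [0.8, 0.2, -3.2]
width: 0.0228
[ 0.59351278 -0.17533463  0.17198625] [ 0.83923766  0.22806245 -3.24367054] [ 0.03380554  0.02994172 -0.00383529]
[ 0.007  -0.0003  0.0006] [ 0.0052 -0.0007 -0.0004]
[315.5330211  242.11569926]
```

View pics/w4.png

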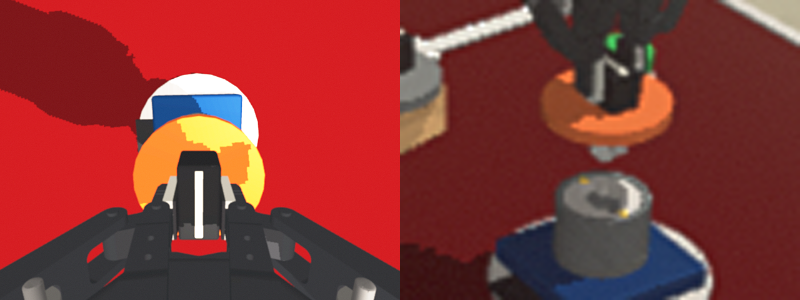

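The lap hangs above the spindle with its foot over the bore and the disc level. Descending in stages and watching the force.

```bash

python3 -m creep '{"delta_rot":[[0.005,0,0],[0.005,0,0],[0.005,0,0],[0.005,0,0],[0.005,0,0]],"travel":[[0.006,0,0.0005],[0.016,0,0.0005],[0.026,0,0.0005],[0.031,0,0.0005],[0.032,0,0.0005]],"gripper":[0.01,0.01,0.01,0.01,0.01]}' 60
python3 -m creep '{"delta_rot":[[0,0,0],[0,0,0],[0,0,0],[0,0,0],[0,0,0]],"travel":[[0.002,0,0],[0.004,0,0],[0.006,0,0],[0.008,0,0],[0.008,0,0]],"gripper":[0.01,0.01,0.01,0.01,0.01]}' 60
python3 - <<'E'
from h import *; from cell import ctrl
s=ctrl.state();print(s["eef_pos"],s["wrist_force"],s["moment"])
t,r=plan(s,[.5932,-.1759,.1243],-1.673+np.pi/2);print(t.round(4),r.round(4))
E
```

```text
clock: 9.68
eef_pos: [0.5933, -0.1763, 0.1397]
ee_rot: [-2.554, 1.57, 2.055]
wrist_force: [0.5, -0.1, -3.9]
width: 0.023
clock: 10.1
eef_pos: [0.594, -0.1765, 0.1331]
ee_rot: [1.696, 1.569, 0.022]
wrist_force: [-0.3, 0.2, -3.6]
width: 0.023
[ 0.59397959 -0.17654863  0.13312052] [-0.25525429  0.20843651 -3.56517944] [0.00317193 0.03743365 0.00446463]
[ 0.0088 -0.0009 -0.0006] [-0.0008 -0.0002 -0.0018]
```

```bash

python3 -m creep '{"delta_rot":[[0,0,0],[0,0,0],[0,0,0],[0,0,0],[0,0,0]],"travel":[[0.0015,-0.0005,-0.0005],[0.003,-0.0005,-0.0005],[0.0045,-0.0005,-0.0005],[0.006,-0.0005,-0.0005],[0.006,-0.0005,-0.0005]],"gripper":[0.01,0.01,0.01,0.01,0.01]}' 60
python3 -m creep '{"delta_rot":[[0,0,0],[0,0,0],[0,0,0],[0,0,0]],"travel":[[0.001,0,0],[0.002,0,0],[0.003,0,0],[0.003,0,0]],"gripper":[0.01,0.01,0.01,0.01]}' 60
python3 - <<'E'
from h import *; from cell import ctrl
s=ctrl.state();print(s["eef_pos"],s["wrist_force"],s["moment"])
t,r=plan(s,[.5932,-.1759,.1243],-1.673+np.pi/2);print(t.round(4),r.round(4))
E
```

```text
clock: 10.52
eef_pos: [0.5935, -0.176, 0.127]
ee_rot: [1.708, 1.569, 0.034]
wrist_force: [-0.1, -1.0, -3.6]
width: 0.0229
clock: 10.85
eef_pos: [0.5935, -0.1761, 0.1242]
ee_rot: [1.677, 1.569, 0.003]
wrist_force: [0.1, 0.1, -4.0]
width: 0.023
[ 0.59354359 -0.17606113  0.12417502] [ 0.07538949  0.10755838 -3.96516328] [0.00294175 0.08038856 0.00972453]
[-0.0001 -0.0004 -0.0001] [-0.0009 -0.0002 -0.0018]
```

```bash

python3 -m creep '{"delta_rot":[[0,0,0],[0,0,0],[0,0,0],[0,0,0]],"travel":[[0.001,0,0],[0.002,0,0],[0.003,0,0],[0.003,0,0]],"gripper":[0.01,0.01,0.01,0.01]}' 60
python3 -m creep '{"delta_rot":[[0,0,0],[0,0,0],[0,0,0],[0,0,0]],"travel":[[0.001,0,0],[0.002,0,0],[0.003,0,0],[0.003,0,0]],"gripper":[0.01,0.01,0.01,0.01]}' 60
python3 - <<'E'
from h import *; from cell import ctrl
s=ctrl.state();print(s["eef_pos"],s["wrist_force"],s["moment"])
t,r=plan(s,[.5932,-.1759,.1243],-1.673+np.pi/2);print(t.round(4),r.round(4))
E
```

```text
clock: 11.18
eef_pos: [0.5936, -0.1761, 0.1212]
ee_rot: [1.605, 1.569, -0.069]
wrist_force: [0.2, -1.8, -4.0]
width: 0.023
clock: 11.52
eef_pos: [0.5937, -0.1762, 0.1184]
ee_rot: [1.623, 1.569, -0.051]
wrist_force: [-2.1, -0.8, 1.0]
width: 0.0228
[ 0.59366322 -0.17615006  0.1184011 ] [-2.12748855 -0.80607658  1.03781039] [-0.28749956  0.45874114 -0.01465096]
[-0.0059 -0.0005 -0.0002] [-0.0009 -0.0001 -0.0021]
```

The spring was met at the expected height (about 5 N), so the lugs are in the slots. Pressing on with a slight correction in -x.

```bash

python3 -m creep '{"delta_rot":[[0,0,0],[0,0,0],[0,0,0],[0,0,0],[0,0,0]],"travel":[[0.001,-0.0005,0],[0.002,-0.0005,0],[0.003,-0.0005,0],[0.004,-0.0005,0],[0.005,-0.0005,0]],"gripper":[0.01,0.01,0.01,0.01,0.01]}' 60
python3 -m creep '{"delta_rot":[[0,0,0],[0,0,0],[0,0,0],[0,0,0],[0,0,0]],"travel":[[0.001,0,0],[0.002,0,0],[0.003,0,0],[0.004,0,0],[0.004,0,0]],"gripper":[0.01,0.01,0.01,0.01,0.01]}' 60
python3 - <<'E'
from h import *; from cell import ctrl
s=ctrl.state();print(s["eef_pos"],s["wrist_force"],s["moment"],s["width"])
t,r=plan(s,[.5932,-.1759,.1073],-1.673+np.pi/2);print(t.round(4),r.round(4))
E
```

```text
clock: 11.93
eef_pos: [0.5936, -0.1761, 0.1137]
ee_rot: [1.583, 1.568, -0.091]
wrist_force: [-0.6, -1.1, 7.6]
width: 0.0226
clock: 12.35
eef_pos: [0.5936, -0.1762, 0.1098]
ee_rot: [1.594, 1.568, -0.08]
wrist_force: [-2.5, -1.1, 9.1]
width: 0.0232
[ 0.59357136 -0.17615919  0.1097818 ] [-2.49753784 -1.12672412  9.0988965 ] [-0.12608273  0.43299443  0.02861175] 0.02320607523241576
[ 0.0025 -0.0004 -0.0002] [-0.0009 -0.0001 -0.0031]
```

```bash

python3 -m creep '{"delta_rot":[[0,0,0],[0,0,0],[0,0,0],[0,0,0],[0,0,0]],"travel":[[0.001,-0.0005,0],[0.002,-0.0005,0],[0.003,-0.0005,0],[0.003,-0.0005,0],[0.003,-0.0005,0]],"gripper":[0.01,0.01,0.01,0.01,0.01]}' 60
python3 - <<'E'
from h import *; from cell import ctrl
s=ctrl.state();print(s["eef_pos"],s["wrist_force"],s["moment"],s["width"])
t,r=plan(s,[.5932,-.1759,.1073],-1.673+np.pi/2);print(t.round(4),r.round(4),s["joint_pos"].round(2))
E
```

```text
clock: 12.77
eef_pos: [0.5934, -0.1762, 0.1072]
ee_rot: [1.571, 1.567, -0.103]
wrist_force: [0.2, -1.1, 13.4]
width: 0.023
[ 0.59344372 -0.17623752  0.10718007] [ 0.17068278 -1.06178858 13.43011824] [-0.13815271  0.27132084  0.02948646] 0.022992172299765194
[-0.0001 -0.0003 -0.0003] [-0.0009  0.     -0.004 ] [-0.04  0.69  0.35  1.73 -0.32  0.77  0.37]
```

```bash

python3 -m creep '{"delta_rot":[[0.06,0,0],[0.12,0,0],[0.18,0,0],[0.24,0,0],[0.30,0,0]],"travel":[[0,0,0],[0,0,0],[0,0,0],[0,0,0],[0,0,0]],"gripper":[0.01,0.01,0.01,0.01,0.01]}' 60
python3 - <<'E'
from h import *; from cell import ctrl
s=ctrl.state();M=tool(s);print(s["eef_pos"],s["wrist_force"],s["moment"],s["width"],np.arctan2(M[1,1],M[0,1]))
E
```

```text
clock: 13.18
eef_pos: [0.5931, -0.1758, 0.1071]
ee_rot: [2.054, 1.568, 0.078]
wrist_force: [-3.9, 1.0, 13.2]
width: 0.0231
[ 0.59308753 -0.17584118  0.10706701] [-3.86929077  0.97273194 13.23418972] [0.41291985 0.90730431 0.12136329] 0.023082693767276917 -0.40586757046090677
```

```bash

python3 -m creep '{"delta_rot":[[0.06,0,0],[0.13,0,0],[0.20,0,0],[0.27,0,0],[0.34,0,0]],"travel":[[0,-0.0004,0.0002],[0,-0.0004,0.0002],[0,-0.0004,0.0002],[0,-0.0004,0.0002],[0,-0.0004,0.0002]],"gripper":[0.01,0.01,0.01,0.01,0.01]}' 60
python3 -m creep '{"delta_rot":[[0.07,0,0],[0.14,0,0],[0.21,0,0],[0.28,0,0],[0.35,0,0]],"travel":[[0,0,0],[0,0,0],[0,0,0],[0,0,0],[0,0,0]],"gripper":[0.01,0.01,0.01,0.01,0.01]}' 60
python3 - <<'E'
from h import *; from cell import ctrl
s=ctrl.state();M=tool(s);print(s["eef_pos"],s["wrist_force"],s["moment"],s["width"],np.arctan2(M[1,1],M[0,1]),s["joint_pos"].round(2))
E
```

```text
clock: 13.6
eef_pos: [0.5925, -0.1756, 0.107]
ee_rot: [2.594, 1.568, 0.277]
wrist_force: [-3.8, 2.7, 13.6]
width: 0.0228
clock: 14.02
eef_pos: [0.5921, -0.1752, 0.1067]
ee_rot: [-2.943, 1.569, 0.673]
wrist_force: [-6.1, 4.6, 14.3]
width: 0.0227
[ 0.59209027 -0.17518465  0.10674954] [-6.09198037  4.63822133 14.33954415] [1.15550526 1.54606861 0.13068795] 0.022689674024433306 -1.0959363518810168 [-0.2   0.76  0.61  1.74 -0.57  0.82 -0.41]
```

```bash

python3 -m creep '{"delta_rot":[[0,0,0],[0.04,0,0],[0.1,0,0],[0.16,0,0],[0.22,0,0]],"travel":[[0,-0.0008,0.0004],[0,-0.001,0.0004],[0,-0.001,0.0004],[0,-0.001,0.0004],[0,-0.001,0.0004]],"gripper":[0.01,0.01,0.01,0.01,0.01]}' 60
python3 - <<'E'
from h import *; from cell import ctrl
s=ctrl.state();M=tool(s);print(s["eef_pos"],s["wrist_force"],s["moment"],s["width"],np.arctan2(M[1,1],M[0,1]),M[:,0].round(4))
E
```

```text
clock: 14.43
eef_pos: [0.5917, -0.1749, 0.1069]
ee_rot: [-3.128, 1.568, 0.268]
wrist_force: [-3.0, 3.8, 13.5]
width: 0.0232
[ 0.59172479 -0.17485884  0.10692722] [-3.03113991  3.77458092 13.50368949] [0.77183505 0.92677235 0.05790524] 0.023225674895935047 -1.315638305802678 [ 2.8e-03  8.0e-04 -1.0e+00]
```

```bash

python3 -m creep '{"delta_rot":[[0.06,0,0],[0.12,0,0],[0.18,0,0],[0.24,0,0],[0.30,0,0]],"travel":[[0,-0.0005,0.0002],[0,-0.0005,0.0002],[0,-0.0005,0.0002],[0,-0.0005,0.0002],[0,-0.0005,0.0002]],"gripper":[0.01,0.01,0.01,0.01,0.01]}' 60
python3 - <<'E'
from h import *; from cell import ctrl
s=ctrl.state();M=tool(s);print(s["eef_pos"],s["wrist_force"],s["moment"],s["width"],np.arctan2(M[1,1],M[0,1]),M[:,0].round(4))
E
```

```text
clock: 14.85
eef_pos: [0.5916, -0.1745, 0.107]
ee_rot: [-2.908, 1.568, 0.189]
wrist_force: [-1.7, 1.9, 14.2]
width: 0.0234
[ 0.59155698 -0.17448255  0.10696234] [-1.65018295  1.94245256 14.18826698] [0.62385888 0.69439325 0.06213346] 0.023355070682851913 -1.6155393173898622 [ 3.1e-03  6.0e-04 -1.0e+00]
```

Lateral force has dropped. Turning in small steps until the stop shows up in moment z.

```bash

python3 -m creep '{"delta_rot":[[0.02,0,0],[0.04,0,0],[0.06,0,0],[0.07,0,0]],"travel":[[0,0,0],[0,0,0],[0,0,0],[0,0,0]],"gripper":[0.01,0.01,0.01,0.01]}' 60
python3 - <<'E'
from h import *; from cell import ctrl
s=ctrl.state();M=tool(s);print(s["wrist_force"],s["moment"],np.arctan2(M[1,1],M[0,1]))
E
python3 -m creep '{"delta_rot":[[0.01,0,0],[0.02,0,0],[0.03,0,0],[0.03,0,0]],"travel":[[0,0,0],[0,0,0],[0,0,0],[0,0,0]],"gripper":[0.01,0.01,0.01,0.01]}' 60
python3 - <<'E'
from h import *; from cell import ctrl
s=ctrl.state();M=tool(s);print(s["wrist_force"],s["moment"],np.arctan2(M[1,1],M[0,1]),s["joint_pos"].round(2))
E
```

```text
clock: 15.18
eef_pos: [0.5915, -0.1745, 0.1069]
ee_rot: [-2.841, 1.568, 0.188]
wrist_force: [-2.9, 2.7, 13.6]
width: 0.023
[-2.85153551  2.68620531 13.60433663] [0.7140198  0.53283194 0.09171408] -1.6837480354695227
clock: 15.52
eef_pos: [0.5915, -0.1745, 0.1069]
ee_rot: [-2.847, 1.568, 0.152]
wrist_force: [-3.7, 2.1, 12.8]
width: 0.0228
[-3.67856231  2.14758797 12.76929705] [0.60385545 0.5522685  0.09339333] -1.7132285269610918 [-0.29  0.81  0.77  1.75 -0.72  0.88 -0.91]
```

```bash

python3 -m creep '{"delta_rot":[[0.01,0,0],[0.02,0,0],[0.03,0,0],[0.03,0,0]],"travel":[[0,0,0],[0,0,0],[0,0,0],[0,0,0]],"gripper":[0.01,0.01,0.01,0.01]}' 60
python3 - <<'E'
from h import *; from cell import ctrl
s=ctrl.state();M=tool(s);print(s["wrist_force"],s["moment"],np.arctan2(M[1,1],M[0,1]))
E
python3 -m creep '{"delta_rot":[[0.01,0,0],[0.02,0,0],[0.03,0,0],[0.03,0,0]],"travel":[[0,0,0],[0,0,0],[0,0,0],[0,0,0]],"gripper":[0.01,0.01,0.01,0.01]}' 60
python3 - <<'E'
from h import *; from cell import ctrl
s=ctrl.state();M=tool(s);print(s["wrist_force"],s["moment"],np.arctan2(M[1,1],M[0,1]),s["joint_pos"].round(2))
E
```

```text
clock: 15.85
eef_pos: [0.5914, -0.1749, 0.1069]
ee_rot: [-2.971, 1.568, -0.003]
wrist_force: [-3.4, 1.0, 13.6]
width: 0.0231
[-3.37986642  1.00884022 13.63241587] [0.2866641  0.76186322 0.11606775] -1.7434474289119266
clock: 16.18
eef_pos: [0.5914, -0.1749, 0.1069]
ee_rot: [-3.015, 1.568, -0.075]
wrist_force: [-3.0, -0.2, 12.8]
width: 0.0229
[-2.9628102  -0.23023222 12.76723086] [0.08722524 0.75247202 0.6191922 ] -1.7729090955512619 [-0.3   0.82  0.79  1.75 -0.73  0.89 -0.95]
```

The stop is felt (0.62 N m). Easing off the torque, then letting the lap rise.

```bash

python3 -m creep '{"delta_rot":[[-0.015,0,0],[-0.03,0,0],[-0.03,0,0],[-0.03,0,0],[-0.03,0,0]],"travel":[[0,0,0],[0,0,0],[-0.001,0,0],[-0.002,0,0],[-0.003,0,0]],"gripper":[0.01,0.01,0.01,0.01,0.01]}' 60
python3 -m creep '{"delta_rot":[[0,0,0],[0,0,0],[0,0,0],[0,0,0],[0,0,0]],"travel":[[-0.001,0,0],[-0.002,0,0],[-0.003,0,0],[-0.003,0,0],[-0.003,0,0]],"gripper":[0.01,0.01,0.01,0.01,0.01]}' 60
python3 - <<'E'
from h import *; from cell import ctrl
s=ctrl.state();M=tool(s);print(s["eef_pos"],s["wrist_force"],s["moment"],np.arctan2(M[1,1],M[0,1]),M[:,0].round(4))
E
```

```text
clock: 16.6
eef_pos: [0.5914, -0.175, 0.1098]
ee_rot: [-3.01, 1.568, -0.041]
wrist_force: [-1.4, -0.3, 9.4]
width: 0.0228
clock: 17.02
eef_pos: [0.5914, -0.175, 0.1128]
ee_rot: [-3.044, 1.568, -0.075]
wrist_force: [-2.6, -0.2, 8.8]
width: 0.0232
[ 0.59137531 -0.17498102  0.11275145] [-2.57255484 -0.21607251  8.81942671] [-0.05892663  0.44485499  0.00802033] -1.7429673875316996 [ 2.8e-03 -2.0e-04 -1.0e+00]
```

```bash

python3 -m creep '{"delta_rot":[[0,0,0],[0,0,0],[0,0,0],[0,0,0]],"travel":[[-0.0005,0,0],[-0.001,0,0],[-0.001,0,0],[-0.001,0,0]],"gripper":[0.01,0.01,0.01,0.01]}' 60
python3 -m creep '{"delta_rot":[[0,0,0],[0,0,0],[0,0,0],[0,0,0]],"travel":[[-0.0005,0,0],[-0.001,0,0],[-0.001,0,0],[-0.001,0,0]],"gripper":[0.01,0.01,0.01,0.01]}' 60
```

```text
clock: 17.35
eef_pos: [0.5913, -0.1749, 0.1133]
ee_rot: [-3.096, 1.568, -0.126]
wrist_force: [1.5, -2.0, -0.6]
width: 0.0231
clock: 17.68
eef_pos: [0.5912, -0.1748, 0.1135]
ee_rot: [2.95, 1.569, -0.363]
wrist_force: [7.1, -4.7, -17.7]
width: 0.0227
```

Stiff resistance to pulling (−17.7 N for 0.2 mm) shows the lap is locked under the lip. Relaxing, then releasing.

```bash

python3 -m creep '{"delta_rot":[[0,0,0],[0,0,0],[0,0,0],[0,0,0]],"travel":[[0.0008,0,0],[0.0014,0,0],[0.0014,0,0],[0.0014,0,0]],"gripper":[0.01,0.01,0.01,0.01]}' 30
python3 -m creep '{"delta_rot":[[0,0,0],[0,0,0],[0,0,0],[0,0,0],[0,0,0]],"travel":[[0,0,0],[0,0,0],[0,0,0],[0,0,0],[0,0,0]],"gripper":[0.03,0.04,0.06,0.07,0.07]}' 20
python3 -m creep '{"delta_rot":[[0,0,0],[0,0,0],[0,0,0],[0,0,0],[0,0,0]],"travel":[[0,0,0],[0,0,0],[-0.003,0,0],[-0.008,0,0],[-0.018,0,0]],"gripper":[0.07,0.07,0.07,0.07,0.07]}'
```

```text
clock: 18.02
eef_pos: [0.5912, -0.1749, 0.1132]
ee_rot: [-2.988, 1.568, -0.019]
wrist_force: [0.4, -1.4, 3.8]
width: 0.0231
clock: 18.43
eef_pos: [0.591, -0.1747, 0.1129]
ee_rot: [-2.914, 1.569, 0.055]
wrist_force: [0.1, 0.9, -0.6]
width: 0.0702
clock: 18.85
eef_pos: [0.5907, -0.1748, 0.1309]
ee_rot: [-2.866, 1.57, 0.103]
wrist_force: [-0.3, 0.2, -0.5]
width: 0.0701
```

```bash

python3 -m creep '{"delta_rot":[[0,0,0],[0,0,0],[0,0,0],[0,0,0],[0,0,0]],"travel":[[-0.015,0,0],[-0.040,0,0],[-0.070,0,0],[-0.100,0,0],[-0.12,0,0]],"gripper":[0.07,0.07,0.07,0.07,0.07]}'
python3 -m creep '{"delta_rot":[[0,0,0],[0,0,0],[0,0,0]],"travel":[[0,0,0],[0,0,0],[0,0,0]],"gripper":[0.07,0.07,0.07]}'
python3 - <<'E'
from h import *; from cell import ctrl,eyes
s=ctrl.state();print(s["eef_pos"],s["wrist_force"])
a=eyes.read_camera("wrist");c2=eyes.read_camera("side");u,v=map(int,proj(c2,[.593,-.175,.1]))
print([np.round(proj(a,p),1) for p in ([.593,-.175,.107],[.593,-.175,.139])])
b=cv2.resize(c2["img"][v-60:v+60,u-100:u+60],(400,300),interpolation=cv2.INTER_CUBIC)
cv2.imwrite("pics/w5.png",np.hstack([cv2.resize(a["img"],(400,300)),b]));cv2.imwrite("pics/w5f.png",a["img"])
# slot direction vs final bar: side view projected heights
print("side expected disc top/bar top px in crop",[((proj(c2,[.593,-.175,z])-[u-100,v-60])*2.5).round(1) for z in (.107,.139)])
E
```

```text
clock: 19.27
eef_pos: [0.591, -0.1755, 0.2546]
ee_rot: [3.136, 1.566, -0.179]
wrist_force: [0.9, 0.7, 0.1]
width: 0.0698
clock: 19.52
eef_pos: [0.5906, -0.1746, 0.2508]
ee_rot: [-2.777, 1.569, 0.192]
wrist_force: [0.0, 0.4, -1.0]
width: 0.07
[ 0.59057545 -0.17456982  0.25080066] [ 0.02362834  0.42178982 -1.02514128]
[array([318.6, 222.5]), array([318.7, 232.6])]
side expected disc top/bar top px in crop [array([251.4, 145.9]), array([252.4, 121.8])]
```

View pics/w5.png

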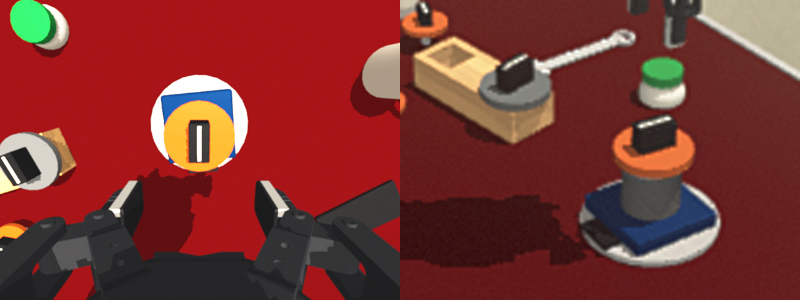

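The lap sits level on the spindle at the expected height. The hand is clear, and the grey lap and the bystanders are undisturbed.

```bash
python3 -c "
from cell import job;print(job.finish_job())"
```

```text
the job is handed in; nothing more can be done
None
```

The large copper lap is locked in the spindle's bayonet socket. I let go of it, backed the hand clear and handed the job in at about 20 s on the clock.

- **Insertion:** The lugs dropped into the slots, and the stem met the spring at the expected height. I pressed down to about 11 mm above the lip, roughly 17 N.
- **Turn:** I turned the lap clockwise until the stop showed as 0.62 N m on the wrist. That is above your 0.5 N m guideline, briefly, and I backed off at once. Side forces reached about 8 N part-way round, and I eased them by shifting the tool slightly.
- **Lock check:** The lap rose into the pockets and held against an upward pull of about 18 N with only 0.2 mm of give.
- **Final pictures:** The wrist and side views show the lap level at the locked height. The grey lap is still in the rack, and the neighbouring items in view look undisturbed.
- **Disagreement:** The top and wrist cameras differed by 2–3 mm on the lap and socket positions. The wrist camera's position worked for the insertion.

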